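Lock the bone stand's spindle with its linch pin

TASK

One of the two bone stands has its linch pin still raised in the hole at the end of the spindle, with the ring leaning back. Press that pin down until its head sits on the spindle, and only then flip its ring forward over the spindle end so that it snaps down against the lower end of the pin.

Things in the scene. Friction and masses are not known exactly. Their poses are not given: they have to be found in the camera images.
- pin_head (a point): Centre of the flat top of the raised linch pin's round steel head (38 mm across, 24 mm high). The pin (shank 12 mm) stands upright in a cross hole near the free end of its stand's spindle. The head top is 174 to 184 mm above the table at the start, 149 mm once home (head resting on the spindle). Axes: z up; x level, along the spindle towards its free end, 30 mm ahead of the pin.
- ring_bar (a point): Middle of the free end of the pin's steel wire ring (8 mm wire, 72 mm wide, 56 mm clear inside, free end 85 mm from the hinge). Its level hinge runs across the spindle, 12 mm below the centre of the head top, and travels with the pin. At the start it leans back over the uprights at 45 degrees: this point is 60 mm behind (-x of pin_head) and 60 mm above the hinge.
- pin (a joint): How far the pin is pressed down, in m: 0 fully raised, 0.035 home; 0 to 0.010 at the start. Friction holds it where it is left (it sinks by under 0.3 mm a second); 5 to 6 N push it.
- ring (a joint): Turn of the ring, in rad: 0 closed, hanging down around the spindle end, its free end against the pin's lower end; 3.02 upright; 3.80 leaning back on its stop, as at the start. Its weight keeps it back until 10 to 20 degrees short of upright; from there weight and a light torsion spring throw it forward and down to closed by itself within 1 s. Under 3 N at the free end moves it.
- stand: Stand to be locked, fixed to the table. Origin on the table below its pin; x along the spindle to its free end, z up. Level aluminium spindle tube, 40 mm across, top at 125 mm, held by two grey uprights 135 mm tall and 70 mm wide, 40 to 60 and 130 to 150 mm behind the pin; cradle with a small bone 170 to 221 mm behind it, below 125 mm. It may be the left or the right one.
- stand2: The other stand, of the same build, origin and axes, fixed too. It is already locked: pin down, ring hanging around the spindle end. It needs nothing.

How it is judged:
On the way, in this order (a step that is already met when the one before it is completed fails the run):
1. the pin is pressed home while its ring is still back (value of joint pin above 0.029 m and value of joint ring above 2.2 rad), for 0.2 s.
2. the ring is flipped over the spindle end (value of joint ring below 0.3 rad), for 0.2 s.
At the end, for the whole second after the job is handed in: The pin is home (within 6 mm) and its ring is closed over the spindle end (within 0.3 rad of its closed stop) (value of joint pin above 0.029 m and value of joint ring below 0.3 rad); the robot touches nothing.
It fails at once if the ring is flipped forward while the pin is not yet home (value of joint ring below 2 rad and value of joint pin below 0.027 m).
It also fails if it takes over 40 s, if anything falls off the work surface, if the arm or the gripper's body presses on something with over 40 N, if the wrist force passes 120 N, or if a joint passes its speed limit or range.

ROBOT

A 6-joint arm with a two-finger parallel gripper is mounted at the origin on the work surface. World frame = base frame: x ahead of the robot, y to its left, z up, the work surface at z = 0. Lengths are in m, angles in rad, forces in N, time in s.
With the tool pointing down it reaches from about 0.3 to 0.875 m from the base axis. Payload 6.4 kg.
Tool frame: the origin (TCP) lies on the centre line of the jaws, within the pads' length; the fingertips stand ctrl.nose_length ahead of it and the grasp point (between the pads) lies 6 mm ahead of it (ctrl.nose_length is the distance from the TCP to the fingertips, in m); x points along the fingers, y is the direction in which the jaws open and shut, and the axes are right-handed (so a half turn about x gives the same grasp; the last joint's range is limited). The gripper opens to 85 mm and grips with 20 to 120 N. Pads are 22 mm wide; open, the fingers measure 114 mm over their backs; the gripper's body (76 mm by 85 mm) begins 54 mm behind the grasp point. The pads swing forward as they close: fully open they stand 13 mm farther back than shut.
Start: joints at [1.016, 0.181, 1.607, -0, 1.354, -0.206], TCP at [0.197, 0.54, 0.256] pointing down, gripper open.
Joint ranges: [-2.99, 2.99], [-0.89, 2.07], [0.3, 2.58], [-1.14, 4.28], [0, 2.63], [-3.12, 3.12]. Speed limits (rad/s): [2.57, 2.57, 3.01, 3.14, 3.14, 3.14].

INTERFACE

Orientations are given as a unit quaternion [w, x, y, z].
In Python, from bench import telemetry, cams, workorder, spotter, ctrl gives the robot as it stands. The module is installed in compiled form; this text tells all that it offers.
- The arm moves only by the tool servo_tool, never from a script. Its argument "targets" is one flat list of numbers, 4 for each row, row after row: the shift along the tool's x, y, z in mm, then the turn about the tool's x in rad. A call has exactly 5 rows; each row shifts and turns the commanded pose from where the row before left it, along the tool's axes as they then stand; what a row does not reach is not made up. A row lasts 1/10 s, in which the tool goes at most 50 mm and 8.59 degrees, less where a joint would pass 70% of its speed; a pose out of reach is approached as far as the arm can. A call is refused whole if a number of a shift passes 50 or a number of a turn 0.15, either way. A call with a gripper value outside its range is refused whole. "fingers" is the finger opening in mm, from 0 to 85.4, set as the call begins (left out, the last holds). The fingers move at their own pace and stop on an object; the grip force is fixed at half the most. Time passes only in rows, so rows that do not move let the fingers close, or fill a call up. It gives the time, the measured TCP pose, the force and the opening at its end, in the units of the state.
- telemetry.get_obs(): the state, without advancing time (a new reading comes with each control period).
- cams.camera(name): name is "side" or "top"; returns (picture, depth): 384x512x3 uint8, blue, green, red; 384x512 float32, m along the optical axis (not along the pixel's ray), 0 where there is no reading.
- cams.camera_params(name): a dict with "intrinsics" (3x3 intrinsics, pixels), "D" ([k1, k2, p1, p2, k3] as OpenCV has them; the pictures are not rectified), "R" (3x3) and "t" (3): a world point X has camera coordinates R X + t. Camera axes: x right, y down, z forward; pixel columns grow to the right and rows downward; lengths in m; the calibration is good to about 2 mm. A picture is of the moment at which its call begins. camera_params takes no time and is no camera call.
- workorder.hand_in(): hands the job in, once; it reports no verdict.
Trained networks look in the newest picture that a camera, given by its name, has taken for a name from the list of things; names that differ only in an ending like _2 or _b are one class to them, and where a whole thing is asked for, a point or a joint stands for the part that bears it (a point fixed in the world has none). Each returns a list of dicts, best first, with "score" (0 to 1); they miss things now and then, are a little off and sometimes report something else, mostly with a low value. They report only what shows in the picture. A call takes as long as a camera call.
- spotter.search_frame(camera, thing): "pixel" ([column, row] in pixels, amid what is visible of it).
The state is a dict: "time_s": time; "q": joint angles; "dq": joint speeds; "joint_efforts": joint torques, N m; "eef_pos": TCP position; "eef_rot": TCP orientation; "wrist_force": force on the tool from outside, world axes, zero at the start; "torque": the same for the moment, N m; "opening": opening from 0.0 (shut) to 1.0 (fully open).
Only numpy, scipy, OpenCV 4.12 (cv2) and the standard library are available. Lean on these libraries where they do the work, as an engineer would, in place of code of your own. Each camera call takes 0.05 s, during which the arm holds its last target.

## Working session

There is one attempt and no reset: what is moved stays moved. The work goes in short steps, Python scripts to look and compute and a tool call to move; the robot and the scene stay as the last step left them, time stands still between calls to the robot, and variables do not carry over. Pictures are saved under pics/ and viewed, and the job is handed in when it is done.

Besides the shell and the picture viewer there is one more tool, called after "Emit:" by a JSON object that holds its "api" and its "payload". servo_tool: Moves the arm, as the interface text tells. Its arguments: {"type":"object","properties":{"targets":{"type":"array","items":{"type":"number"}},"fingers":{"type":"number"}},"required":["targets"]}

```bash
mkdir -p pics; cat > h.py <<'E'
import numpy as np, cv2
from bench import telemetry, cams, workorder, spotter, ctrl
def look(n,f):
    im,d=cams.camera(n); cv2.imwrite(f'pics/{f}.png',im); np.save(f'pics/{f}.npy',d); return im,d
def ray(n,px,z=None,depth=None):
    p=cams.camera_params(n);K=np.array(p['intrinsics']);D=np.array(p['D']);R=np.array(p['R']);t=np.array(p['t']).ravel()
    u=cv2.undistortPoints(np.array([[px]],float),K,D)[0,0]
    r=np.array([u[0],u[1],1.])
    if depth is not None: return R.T@(r*depth-t)
    c=-R.T@t; w=R.T@r
    return c+w*(z-c[2])/w[2]
def proj(n,X):
    p=cams.camera_params(n);R=np.array(p['R']);
    return cv2.projectPoints(np.array(X,float).reshape(-1,3),cv2.Rodrigues(R)[0],np.array(p['t'],float).ravel(),np.array(p['intrinsics']),np.array(p['D']))[0][:,0]
E
python3 - <<'E'
from h import *
o=telemetry.get_obs();print(o, ctrl.nose_length)
for n in('top','side'):
    look(n,n+'0')
    for th in('pin_head','ring_bar','stand'):
        print(n,th,spotter.search_frame(n,th))
    p=cams.camera_params(n);print(-np.array(p['R']).T@np.array(p['t']).ravel(), np.array(p['R'])[2])
E
```

```text
{'time_s': 0.0, 'q': array([ 1.01570942e+00,  1.81564209e-01,  1.60802690e+00, -1.48974798e-05,
        1.35382627e+00, -2.06299909e-01]), 'dq': array([ 1.15165320e-03,  5.66924926e-04,  2.84288738e-05,  8.31691237e-04,
       -8.69716062e-04, -7.42320756e-04]), 'joint_efforts': array([ 3.90979958e-04, -4.44855022e+01, -3.51342702e+01, -2.06760446e-04,
        8.84112931e-03, -4.29095692e-06]), 'eef_pos': array([0.196214  , 0.53992378, 0.25536197]), 'eef_rot': array([ 0.69614632,  0.12208868,  0.6966162 , -0.1232904 ]), 'wrist_force': array([-0.36163088, -0.0710294 ,  0.02812649]), 'torque': array([-0.01534734,  0.02302194,  0.01257795]), 'opening': 1.000631438840489} 0.025
top pin_head [{'pixel': [363.5, 188.2], 'score': 0.68}]
top ring_bar [{'pixel': [367.9, 211.6], 'score': 0.67}]
top stand [{'pixel': [344.9, 244.5], 'score': 0.97}, {'pixel': [168.0, 259.1], 'score': 0.87}]
[ 0.43651629 -0.01582787  1.14376537] [ 0.1573307   0.01510172 -0.9874305 ]
side pin_head [{'pixel': [311.0, 124.7], 'score': 0.72}]
side ring_bar [{'pixel': [317.8, 122.2], 'score': 0.8}]
side stand [{'pixel': [266.6, 326.5], 'score': 0.95}, {'pixel': [344.7, 194.5], 'score': 0.71}]
[0.32384739 0.46350494 0.46743023] [ 0.41313    -0.72471017 -0.55146964]
```

View pics/top0.png

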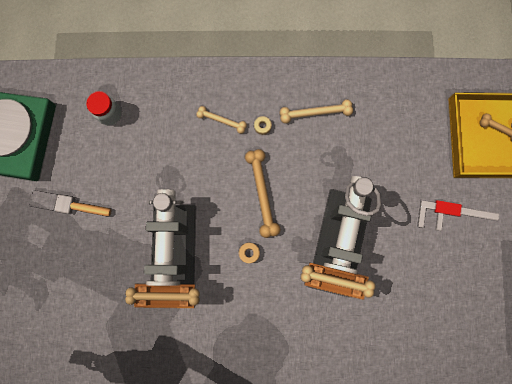

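View pics/side0.png

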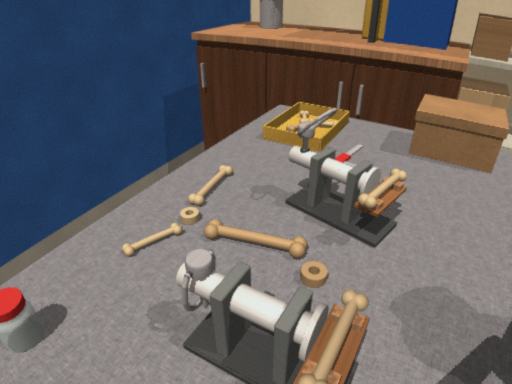

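```bash
python3 - <<'E'
from h import *
for n,pts in(('top',[(363.5,188.2),(367.9,211.6),(344.9,244.5),(168,259)]),('side',[(311,124.7),(317.8,122.2),(266,326),(345,194)])):
    d=np.load(f'pics/{n}0.npy')
    for p in pts:
        c,r=map(int,p);w=d[r-2:r+3,c-2:c+3];print(n,p,[ray(n,p,depth=x).round(4) for x in (np.median(w),w.min())])
    # crops
    im=cv2.imread(f'pics/{n}0.png');c,r=map(int,pts[0])
    cr=im[max(0,r-60):r+90,max(0,c-90):c+90];cv2.imwrite(f'pics/{n}0c.png',cv2.resize(cr,None,fx=4,fy=4,interpolation=cv2.INTER_CUBIC)[:600,:800])
E
```

```text
top (363.5, 188.2) [array([ 0.5848, -0.2045,  0.1831]), array([ 0.5844, -0.204 ,  0.1856])]
top (367.9, 211.6) [array([ 0.5427, -0.2214,  0.1368]), array([ 0.5321, -0.201 ,  0.237 ])]
top (344.9, 244.5) [array([ 0.475 , -0.1741,  0.1226]), array([ 0.4748, -0.1734,  0.1273])]
top (168, 259) [array([0.4435, 0.1967, 0.1192]), array([0.4435, 0.1954, 0.1254])]
side (311, 124.7) [array([ 0.5629, -0.1636,  0.2044]), array([ 0.5609, -0.1584,  0.2065])]
side (317.8, 122.2) [array([ 0.5718, -0.2272,  0.1866]), array([ 0.5484, -0.162 ,  0.2131])]
side (266, 326) [array([0.449 , 0.2285, 0.1034]), array([0.4476, 0.231 , 0.1073])]
side (345, 194) [array([ 0.4685, -0.1417,  0.0815]), array([ 0.4671, -0.1359,  0.0851])]
```

View pics/top0c.png

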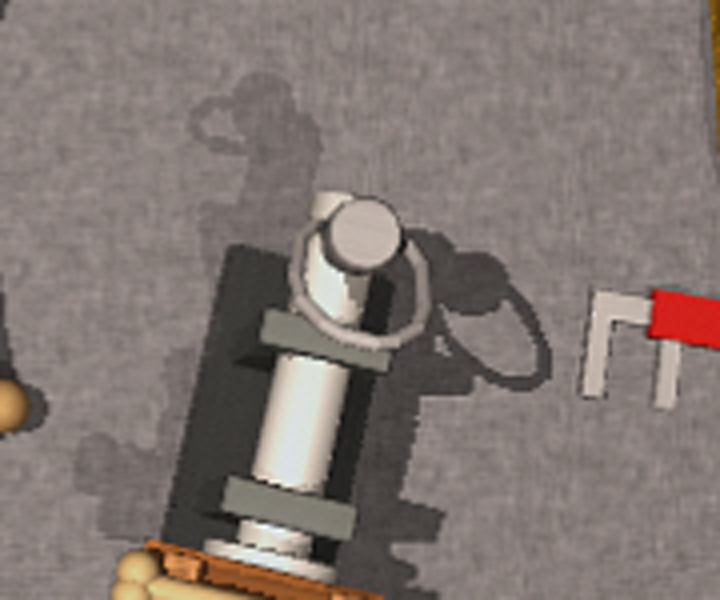

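View pics/side0c.png

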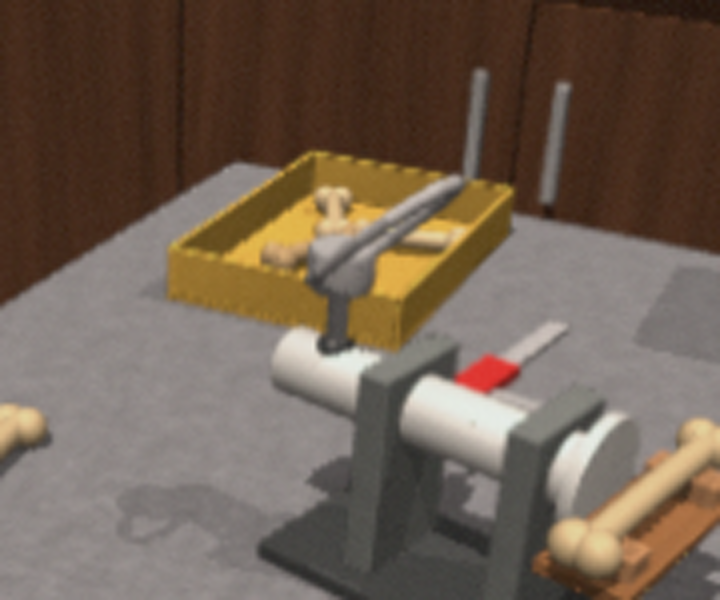

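The right-hand stand has the raised pin: its head is at about (364,186) in the top view, and the ring's free end is at about (368,214). The left stand is already locked. Next I'll measure precisely.

```bash
python3 - <<'E'
from h import *
n='top';d=np.load('pics/top0.npy')
def P(c,r): return ray(n,(c,r),depth=d[r,c])
pts=[];
for r in range(150,290):
    for c in range(300,400):
        if d[r,c]>0: pts.append((c,r,*P(c,r)))
pts=np.array(pts)
hd=pts[(abs(pts[:,0]-364)<5)&(abs(pts[:,1]-187)<5)]
zt=np.median(hd[:,4]);print('headz',zt,hd[:,4].std())
ft=lambda z:ray(n,(364.3,186.3),z=z)
print('head',ft(zt))
m=pts[(abs(pts[:,4]-zt)<0.006)&(np.hypot(pts[:,2]-ft(zt)[0],pts[:,3]-ft(zt)[1])<0.024)];print('head mean',m[:,2:].mean(0),len(m), m[:,2:].min(0),m[:,2:].max(0))
u1=ray(n,(273+325/4,128+341/4),z=.135);u2=ray(n,(273+288/4,128+508/4),z=.135)
print(u1,u2,np.linalg.norm(u1-u2))
# spindle ridge
sp=pts[(pts[:,4]>.108)&(pts[:,4]<.13)&(pts[:,2]<.53)&(pts[:,2]>.4)]
a=u1-u2;print('yaw up',np.degrees(np.arctan2(a[1],a[0])))
b=ft(zt)-u2;print('yaw head',np.degrees(np.arctan2(b[1],b[0])),np.linalg.norm(b[:2]),np.linalg.norm((ft(zt)-u1)[:2]))
for th in range(-40,20,2):
    pass
# ridge fit: points within spindle between uprights
ax=a[:2]/np.linalg.norm(a[:2]);nn=np.array([-ax[1],ax[0]])
rel=pts[:,2:4]-u2[:2];s=rel@ax;l=rel@nn
w=(s>.015)&(s<.075)&(abs(l)<.03)&(pts[:,4]>.1)
for s0 in(.02,.04,.06):
    q=w&(abs(s-s0)<.01);print(s0,l[q].min(),l[q].max(),l[q].mean(),pts[q,4].max())
# ring bar
q=(pts[:,4]>.2)&(pts[:,2]<.56);print('ring high',pts[q][:,2:].mean(0),q.sum(),pts[q][np.argmax(pts[q][:,4])])
E
```

```text
Traceback (most recent call last):
  File "h.py", line 6, in ray
    p=cams.camera_params(n);K=np.array(p['intrinsics']);D=np.array(p['D']);R=np.array(p['R']);t=np.array(p['t']).ravel()
ValueError: time passes only in moves, steps and waits
```

```bash
python3 - <<'E'
s=open('h.py').read()
s=s.replace("def look","_c={}\ndef cp(n):\n    if n not in _c:\n        _c[n]=cams.camera_params(n)\n    return _c[n]\ndef look",1).replace("p=cams.camera_params(n)","p=cp(n)")
open('h.py','w').write(s)
E
cat > m.py <<'E'
from h import *
n='top';d=np.load('pics/top0.npy')
def P(c,r): return ray(n,(c,r),depth=d[r,c])
pts=[];
for r in range(150,290):
    for c in range(300,400):
        if d[r,c]>0: pts.append((c,r,*P(c,r)))
pts=np.array(pts)
hd=pts[(abs(pts[:,0]-364)<5)&(abs(pts[:,1]-187)<5)]
zt=np.median(hd[:,4]);print('headz',zt,hd[:,4].std())
ft=lambda z:ray(n,(364.3,186.3),z=z)
print('head',ft(zt))
m=pts[(abs(pts[:,4]-zt)<0.006)&(np.hypot(pts[:,2]-ft(zt)[0],pts[:,3]-ft(zt)[1])<0.024)];print('head mean',m[:,2:].mean(0),len(m), m[:,2:].min(0),m[:,2:].max(0))
u1=ray(n,(273+325/4,128+341/4),z=.135);u2=ray(n,(273+288/4,128+508/4),z=.135)
print(u1,u2,np.linalg.norm(u1-u2))
a=u1-u2;print('yaw up',np.degrees(np.arctan2(a[1],a[0])))
b=ft(zt)-u2;print('yaw head',np.degrees(np.arctan2(b[1],b[0])),np.linalg.norm(b[:2]),np.linalg.norm((ft(zt)-u1)[:2]))
ax=a[:2]/np.linalg.norm(a[:2]);nn=np.array([-ax[1],ax[0]])
rel=pts[:,2:4]-u2[:2];s=rel@ax;l=rel@nn
w=(s>.015)&(s<.075)&(abs(l)<.03)&(pts[:,4]>.1)
for s0 in(.02,.04,.06):
    q=w&(abs(s-s0)<.01);print(s0,l[q].min(),l[q].max(),l[q].mean(),pts[q,4].max())
q=(pts[:,4]>.2)&(pts[:,2]<.56);print('ring high',pts[q][:,2:].mean(0),q.sum(),pts[q][np.argmax(pts[q][:,4])])
E
python3 m.py
```

```text
headz 0.1828692021628806 0.0018813387780712138
head [ 0.58871592 -0.20628516  0.1828692 ]
head mean [ 0.58943058 -0.20510293  0.18213771] 279 [ 0.57142159 -0.2285701   0.17718189] [ 0.60811586 -0.18747206  0.18751824]
[ 0.53938179 -0.19310803  0.135     ] [ 0.45300442 -0.17200852  0.135     ] 0.0889170345980734
yaw up -13.726907468847697
yaw head -14.174745488007948 0.1399732093412456 0.051063620595171826
0.02 -0.019669964349892138 0.0200324382739193 0.0021927127614396165 0.1275085808790304
0.04 -0.020113226243634624 0.020268905724302507 0.002087167736809979 0.12902550115122421
0.06 -0.019371641335938244 0.02011616731526441 0.0019225130057278885 0.12794737152151514
ring high [ 0.53974993 -0.19600312  0.22492648] 198 [ 3.60000000e+02  2.11000000e+02  5.33227073e-01 -1.86122929e-01
  2.36942710e-01]
```

```bash
cat > g.py <<'E'
from h import *
from scipy.spatial.transform import Rotation as Ro
import sys
def st():
    o=telemetry.get_obs();q=o['eef_rot'];R=Ro.from_quat([q[1],q[2],q[3],q[0]]).as_matrix();return o,R
H=np.array([.589,-.206]);a=np.radians(-14.1);ex=np.array([np.cos(a),np.sin(a),0]);ey=np.array([-ex[1],ex[0],0])
o,R=st();p=o['eef_pos'];r=p[:2]-H
print('t',o['time_s'],'pos',p.round(4),'F',o['wrist_force'].round(2),'open',round(float(o['opening']),3),'nose',ctrl.nose_length)
print('tool x,y,z',R.T.round(3).tolist(),'yaw of tool y',np.degrees(np.arctan2(R[1,1],R[0,1])).round(2))
print('TCP in stand frame',(r@ex[:2]).round(4),(r@ey[:2]).round(4),p[2].round(4))
if len(sys.argv)>1:
    g=[float(v) for v in sys.argv[1:4]]
    T=np.array([*H,0])+g[0]*ex+g[1]*ey+[0,0,g[2]]
    print('shift tool mm',(R.T@(T-p)*1000).round(1))
E
python3 g.py 0 0 0.3
```

```text
t 0.4 pos [0.1965 0.5403 0.2561] F [-0.17  0.4  -0.47] open 1.0 nose 0.025
tool x,y,z [[-0.0, -0.0, -1.0], [0.342, 0.94, -0.0], [0.94, -0.342, -0.0]] yaw of tool y 70.01
TCP in stand frame -0.5625 0.6282 0.2561
shift tool mm [ -43.7 -567.2  624. ]
```

Emit:
{"api": "servo_tool", "payload": {"targets": [-40, 0, 0, -0.103, -5, -25, 22, 0, 0, -31, 28, 0, 0, -31, 28, 0, 0, -31, 28, 0], "fingers": 0}}

```text
time_s: 0.9
eef_pos: [0.271, 0.3989, 0.3014]
eef_rot: [0.702, 0.087, 0.702, -0.086]
wrist_force: [1.3, -0.4, 0.3]
opening: 0.141
```

Emit:
{"api": "servo_tool", "payload": {"targets": [0, -31, 28, 0, 0, -31, 28, 0, 0, -31, 28, 0, 0, -31, 28, 0, 0, -31, 28, 0]}}

```text
time_s: 1.4
eef_pos: [0.3692, 0.2142, 0.3016]
eef_rot: [0.702, 0.087, 0.701, -0.086]
wrist_force: [0.5, -0.5, -0.6]
opening: 0.002
```

Emit:
{"api": "servo_tool", "payload": {"targets": [0, -31, 28, 0, 0, -31, 28, 0, 0, -31, 28, 0, 0, -31, 28, 0, 0, -31, 28, 0]}}

```text
time_s: 1.9
eef_pos: [0.4673, 0.0296, 0.3016]
eef_rot: [0.702, 0.087, 0.701, -0.087]
wrist_force: [0.5, 0.1, 0.7]
opening: -0.0
```

```bash
python3 g.py 0 0 0.3
```

```text
t 1.9 pos [0.4673 0.0296 0.3016] F [0.49 0.1  0.72] open -0.0 nose 0.025
tool x,y,z [[0.001, 0.0, -1.0], [0.244, 0.97, 0.0], [0.97, -0.244, 0.001]] yaw of tool y 75.9
TCP in stand frame -0.1754 0.1989 0.3016
shift tool mm [   1.6 -198.9  175.4]
```

Emit:
{"api": "servo_tool", "payload": {"targets": [0, -31, 28, 0, 0, -31, 28, 0, 0, -31, 28, 0, 0, -31, 28, 0, 0, -31, 28, 0]}}

```text
time_s: 2.4
eef_pos: [0.5654, -0.1548, 0.3013]
eef_rot: [0.702, 0.087, 0.702, -0.087]
wrist_force: [1.1, -0.8, 1.1]
opening: -0.002
```

Emit:
{"api": "servo_tool", "payload": {"targets": [0, -25, 20, 0, 0, 0, 0, 0, 0, 0, 0, 0, 0, 0, 0, 0, 0, 0, 0, 0]}}

```text
time_s: 2.9
eef_pos: [0.5779, -0.181, 0.3015]
eef_rot: [0.702, 0.086, 0.702, -0.086]
wrist_force: [-0.4, 0.3, -0.6]
opening: -0.004
```

```bash
python3 g.py 0.002 0 0.22; python3 - <<'E'
from h import *
look('top','top1');im,d=look('side','side1')
cv2.imwrite('pics/side1c.png',cv2.resize(im[20:220,220:440],None,fx=3,fy=3))
E
```

```text
t 2.9 pos [ 0.5779 -0.181   0.3015] F [-0.4   0.32 -0.62] open -0.004 nose 0.025
tool x,y,z [[0.0, 0.0, -1.0], [0.242, 0.97, 0.0], [0.97, -0.242, 0.0]] yaw of tool y 75.99
TCP in stand frame -0.0168 0.0216 0.3015
shift tool mm [ 81.5 -21.6  18.8]
```

View pics/side1c.png

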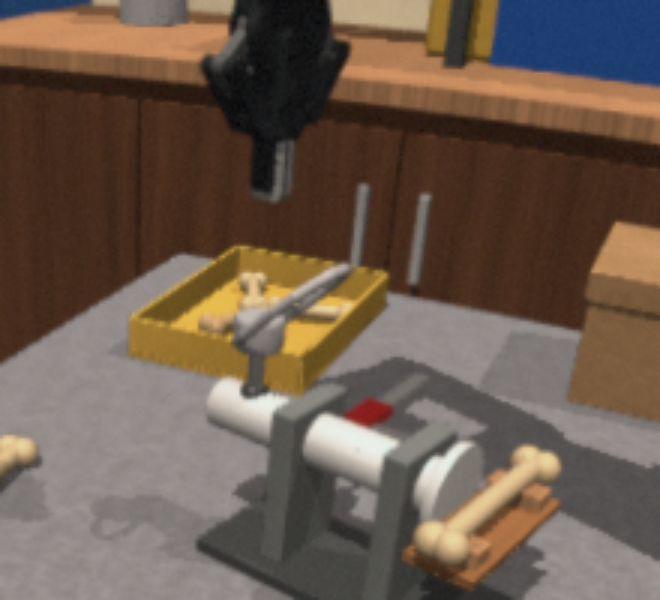

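View pics/top1.png

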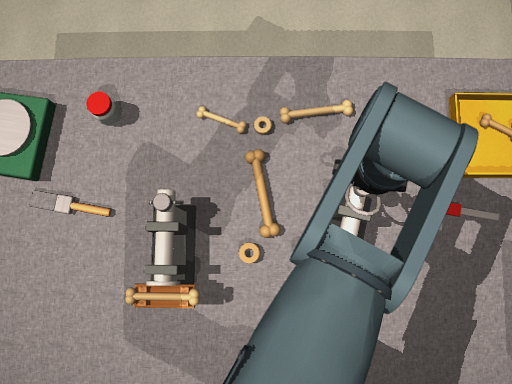

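Emit:
{"api": "servo_tool", "payload": {"targets": [0, -12, 12, 0, 0, -10, 9, 0, 20, 0, 0, 0, 30, 0, 0, 0, 25, 0, 0, 0]}}

```text
time_s: 3.5
eef_pos: [0.5931, -0.2087, 0.2252]
eef_rot: [0.702, 0.087, 0.702, -0.087]
wrist_force: [-0.2, -0.0, -0.3]
opening: 0.001
```

Emit:
{"api": "servo_tool", "payload": {"targets": [3, 0, 0, 0, 0, 0, 0, 0, 0, 0, 0, 0, 0, 0, 0, 0, 0, 0, 0, 0]}}

```text
time_s: 4.0
eef_pos: [0.5938, -0.209, 0.2248]
eef_rot: [0.703, 0.086, 0.701, -0.087]
wrist_force: [0.1, 0.8, -0.6]
opening: -0.002
```

```bash
python3 g.py 0.004 0 0.208; python3 - <<'E'
from h import *
im,d=look('side','side2')
cv2.imwrite('pics/side2c.png',cv2.resize(im[20:220,220:440],None,fx=3,fy=3))
E
```

```text
t 4.0 pos [ 0.5938 -0.209   0.2248] F [ 0.06  0.85 -0.63] open -0.002 nose 0.025
tool x,y,z [[0.002, -0.001, -1.0], [0.243, 0.97, -0.001], [0.97, -0.243, 0.002]] yaw of tool y 75.92
TCP in stand frame 0.0054 -0.0017 0.2248
shift tool mm [16.8  1.7 -1.4]
```

View pics/side2c.png

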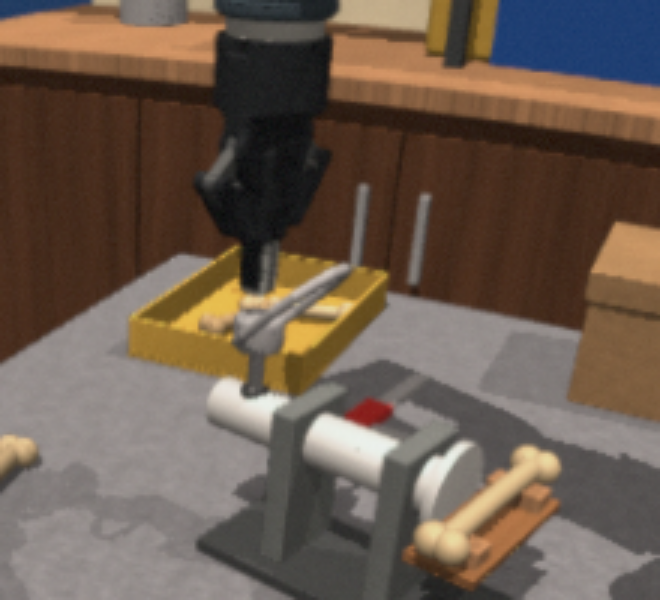

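The fingertips are centred about 17 mm above the head, and the ring passes behind them. I'll press down now.

Emit:
{"api": "servo_tool", "payload": {"targets": [8, 1, -1, 0, 7, 0, 0, 0, 5, 0, 0, 0, 5, 0, 0, 0, 3, 0, 0, 0]}}

```text
time_s: 4.55
eef_pos: [0.5924, -0.2073, 0.1949]
eef_rot: [0.702, 0.087, 0.702, -0.087]
wrist_force: [-0.9, 1.1, 4.3]
opening: 0.001
```

Emit:
{"api": "servo_tool", "payload": {"targets": [4, 0, 0, 0, 4, 0, 0, 0, 4, 0, 0, 0, 2, 0, 0, 0, 0, 0, 0, 0]}}

```text
time_s: 5.05
eef_pos: [0.5923, -0.2074, 0.1806]
eef_rot: [0.702, 0.087, 0.702, -0.087]
wrist_force: [-0.0, 0.6, 0.2]
opening: -0.003
```

```bash
python3 g.py 0.004 0 0.174; python3 - <<'E'
from h import *
im,d=look('side','side3')
cv2.imwrite('pics/side3c.png',cv2.resize(im[20:220,220:440],None,fx=3,fy=3))
E
```

```text
t 5.05 pos [ 0.5923 -0.2074  0.1806] F [-0.05  0.61  0.24] open -0.003 nose 0.025
tool x,y,z [[-0.001, 0.0, -1.0], [0.243, 0.97, -0.0], [0.97, -0.243, -0.001]] yaw of tool y 75.92
TCP in stand frame 0.0035 -0.0006 0.1806
shift tool mm [6.6 0.6 0.5]
```

View pics/side3c.png

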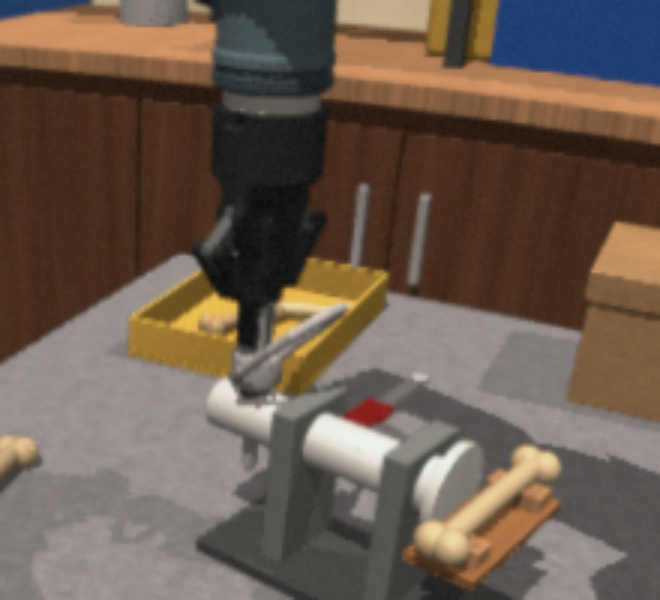

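The pin is going down and the ring is still back. I'll press the last 6–7 mm plus a little overtravel to bottom it out.

Emit:
{"api": "servo_tool", "payload": {"targets": [3, 0, 0, 0, 2, 0, 0, 0, 2, 0, 0, 0, 1, 0, 0, 0, 0, 0, 0, 0]}}

```text
time_s: 5.6
eef_pos: [0.5923, -0.2075, 0.174]
eef_rot: [0.702, 0.087, 0.702, -0.087]
wrist_force: [-4.3, 1.5, 8.2]
opening: 0.004
```

```bash
python3 g.py 0.004 0 0.174
```

```text
t 5.6 pos [ 0.5923 -0.2075  0.174 ] F [-4.32  1.47  8.16] open 0.004 nose 0.025
tool x,y,z [[-0.0, -0.0, -1.0], [0.243, 0.97, -0.0], [0.97, -0.243, -0.0]] yaw of tool y 75.92
TCP in stand frame 0.0036 -0.0007 0.174
shift tool mm [0.  0.7 0.4]
```

Emit:
{"api": "servo_tool", "payload": {"targets": [1, 0, 0, 0, 1, 0, 0, 0, 0, 0, 0, 0, 0, 0, 0, 0, 0, 0, 0, 0]}}

```text
time_s: 6.1
eef_pos: [0.5924, -0.2076, 0.1739]
eef_rot: [0.702, 0.086, 0.702, -0.087]
wrist_force: [-9.5, 3.1, 19.1]
opening: 0.005
```

Emit:
{"api": "servo_tool", "payload": {"targets": [-10, 0, 0, 0, -25, 0, 0, 0, -35, 0, 0, 0, -30, 0, 0, 0, 0, 0, 0, 0]}}

```text
time_s: 6.6
eef_pos: [0.5948, -0.2087, 0.2768]
eef_rot: [0.705, 0.085, 0.699, -0.088]
wrist_force: [0.4, -0.6, 0.4]
opening: -0.002
```

Emit:
{"api": "servo_tool", "payload": {"targets": [0, 0, -30, 0, 0, 0, -35, 0, 0, 0, -32, 0, 0, 0, 0, 0, 0, 0, 0, 0]}}

```text
time_s: 7.1
eef_pos: [0.4982, -0.1839, 0.271]
eef_rot: [0.702, 0.087, 0.702, -0.087]
wrist_force: [-0.2, -0.0, -0.0]
opening: -0.002
```

```bash
python3 g.py -0.093 0 0.205; python3 - <<'E'
from h import *
im,d=look('side','side4')
cv2.imwrite('pics/side4c.png',cv2.resize(im[20:220,220:440],None,fx=3,fy=3))
c,r=220+255//3,20+368//3
print(ray('side',(c,r),depth=d[r,c]))
E
```

```text
t 7.1 pos [ 0.4982 -0.1839  0.271 ] F [-0.19 -0.04 -0.03] open -0.002 nose 0.025
tool x,y,z [[0.001, -0.0, -1.0], [0.244, 0.97, -0.0], [0.97, -0.244, 0.001]] yaw of tool y 75.89
TCP in stand frame -0.0934 -0.0006 0.271
shift tool mm [66.   0.6  0.4]
[ 0.57461017 -0.16753194  0.16226054]
```

View pics/side4c.png

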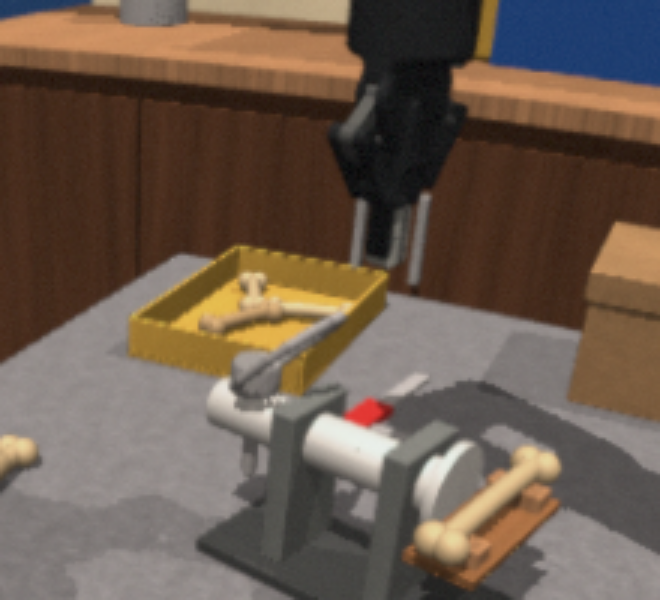

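Emit:
{"api": "servo_tool", "payload": {"targets": [20, 0, 0, 0, 24, 0, 0, 0, 20, 0, 0, 0, 0, 0, 0, 0, 0, 0, 0, 0]}}

```text
time_s: 7.65
eef_pos: [0.499, -0.1841, 0.2072]
eef_rot: [0.702, 0.087, 0.702, -0.087]
wrist_force: [0.6, 0.4, 0.8]
opening: -0.0
```

```bash
python3 g.py -0.075 0 0.207; python3 - <<'E'
from h import *
im,d=look('side','side5')
cv2.imwrite('pics/side5c.png',cv2.resize(im[20:220,220:440],None,fx=3,fy=3))
E
```

```text
t 7.65 pos [ 0.499  -0.1841  0.2072] F [0.57 0.42 0.78] open -0.0 nose 0.025
tool x,y,z [[-0.0, 0.0, -1.0], [0.243, 0.97, 0.0], [0.97, -0.243, -0.0]] yaw of tool y 75.92
TCP in stand frame -0.0926 -0.0007 0.2072
shift tool mm [ 0.2  0.6 17.6]
```

View pics/side5c.png

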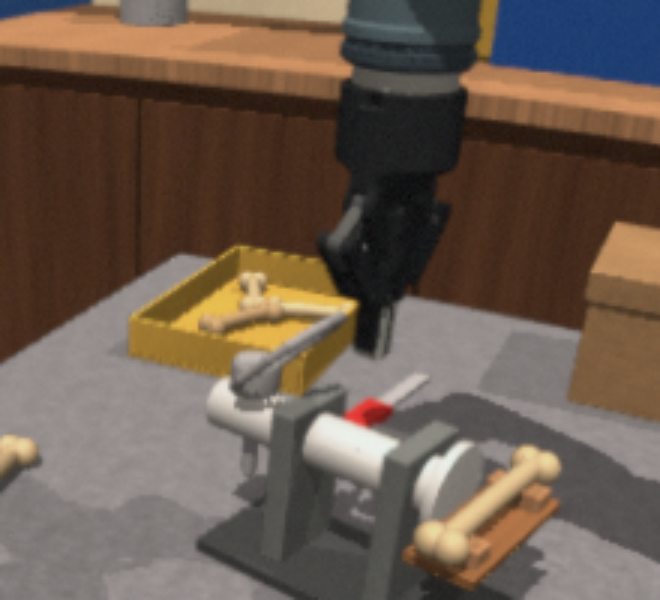

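Emit:
{"api": "servo_tool", "payload": {"targets": [0, 0, 8, 0, 0, 0, 7, 0, -3, 0, 7, 0, -6, 0, 8, 0, -4, 0, 8, 0]}}

```text
time_s: 8.2
eef_pos: [0.5364, -0.1934, 0.2213]
eef_rot: [0.702, 0.086, 0.701, -0.087]
wrist_force: [-0.3, 0.3, -0.9]
opening: 0.002
```

Emit:
{"api": "servo_tool", "payload": {"targets": [-4, 0, 8, 0, -3, 0, 8, 0, -2, 0, 8, 0, -1, 0, 8, 0, 0, 0, 0, 0]}}

```text
time_s: 8.7
eef_pos: [0.5672, -0.2012, 0.2303]
eef_rot: [0.702, 0.087, 0.702, -0.087]
wrist_force: [0.2, -0.1, -0.2]
opening: -0.0
```

```bash
python3 g.py -0.025 0 0.23; python3 - <<'E'
from h import *
im,d=look('side','side6')
cv2.imwrite('pics/side6c.png',cv2.resize(im[20:220,220:440],None,fx=3,fy=3))
E
```

```text
t 8.7 pos [ 0.5672 -0.2012  0.2303] F [ 0.24 -0.05 -0.15] open -0.0 nose 0.025
tool x,y,z [[0.001, -0.0, -1.0], [0.243, 0.97, -0.0], [0.97, -0.243, 0.001]] yaw of tool y 75.93
TCP in stand frame -0.0224 -0.0006 0.2303
shift tool mm [ 0.3  0.6 -2.6]
```

View pics/side6c.png

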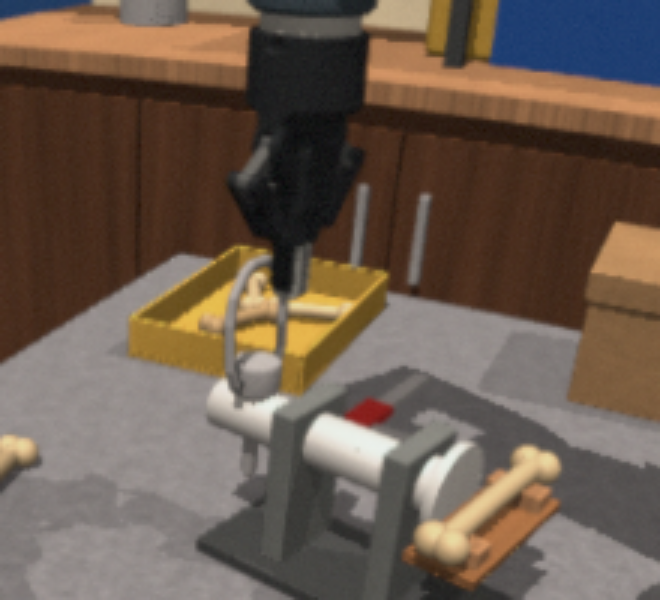

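The ring is close to upright and may already be falling. I'll wait half a second and look again.

Emit:
{"api": "servo_tool", "payload": {"targets": [0, 0, 0, 0, 0, 0, 0, 0, 0, 0, 0, 0, 0, 0, 0, 0, 0, 0, 0, 0]}}

```text
time_s: 9.25
eef_pos: [0.5662, -0.2009, 0.2304]
eef_rot: [0.702, 0.087, 0.702, -0.087]
wrist_force: [-0.1, 0.9, -0.2]
opening: -0.0
```

```bash
python3 - <<'E'
from h import *
im,d=look('side','side7')
cv2.imwrite('pics/side7c.png',cv2.resize(im[20:220,220:440],None,fx=3,fy=3))
E
```

```text
(no output)
```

View pics/side7c.png

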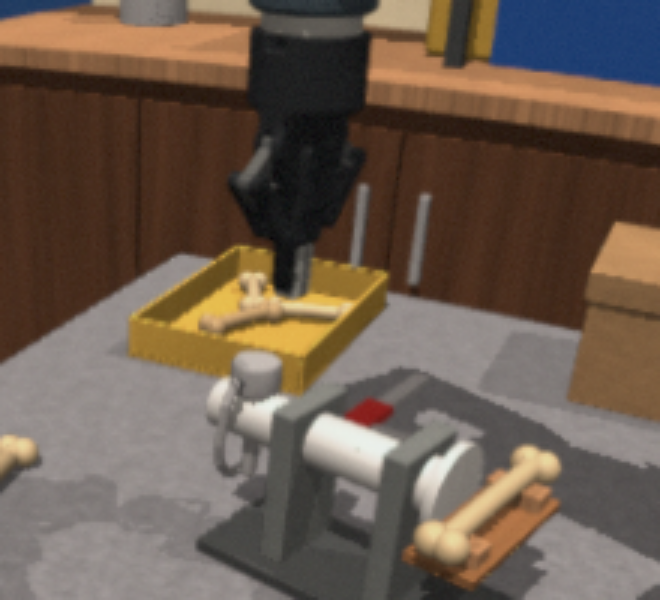

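The ring has thrown forward and now hangs at the spindle end. I'll retreat upward and check that it's fully closed.

Emit:
{"api": "servo_tool", "payload": {"targets": [-15, 0, 0, 0, -30, 0, 0, 0, -30, 0, 0, 0, -15, 0, 0, 0, 0, 0, 0, 0]}}

```text
time_s: 9.8
eef_pos: [0.5674, -0.2015, 0.3239]
eef_rot: [0.704, 0.086, 0.7, -0.088]
wrist_force: [1.1, 0.5, 0.4]
opening: -0.002
```

Emit:
{"api": "servo_tool", "payload": {"targets": [0, 0, -30, 0, 0, 0, -40, 0, 0, 0, -30, 0, 0, 0, 0, 0, 0, 0, 0, 0]}}

```text
time_s: 10.3
eef_pos: [0.4688, -0.1763, 0.3195]
eef_rot: [0.702, 0.087, 0.702, -0.087]
wrist_force: [-0.2, -0.9, 0.7]
opening: -0.002
```

```bash
python3 - <<'E'
from h import *
im,d=look('side','side8')
a=cv2.resize(im[110:200,270:360],None,fx=4.4,fy=4.4,interpolation=cv2.INTER_CUBIC);b=cv2.resize(im[230:340,160:270],(396,396),interpolation=cv2.INTER_CUBIC)
cv2.imwrite('pics/side8c.png',np.hstack([a,b]))
ex=np.array([.97,-.2436,0]);h=np.array([.589,-.206,.149])
print('pred head top px',proj('side',h),'seen depth top',[ (ray('side',(c,r),depth=d[r,c])).round(4) for c,r in((305,139),(306,140))])
for phi in(0,.3,.6):
    # hinge to free end; closed ~ leaning slightly back? 3.02 upright => pi-3.02=.12 rad
    th=phi+.12
    X=h-[0,0,.012]+.085*(np.sin(th)*ex-np.cos(th)*np.array([0,0,1]));print(phi,proj('side',X))
    th=phi-.12
    X=h-[0,0,.012]+.085*(np.sin(th)*ex-np.cos(th)*np.array([0,0,1]));print(phi,'b',proj('side',X))
print(telemetry.get_obs()['eef_pos'],telemetry.get_obs()['time_s'])
E
```

```text
pred head top px [[305.53546773 139.86563423]] seen depth top [array([ 0.5905, -0.2061,  0.1507]), array([ 0.5863, -0.2019,  0.1509])]
0 [[299.3120102  176.13737785]]
0 b [[306.15882112 179.1607101 ]]
0.3 [[291.45205848 170.14460573]]
0.3 b [[297.66273644 175.122803  ]]
0.6 [[284.8590436  162.17615878]]
0.6 b [[290.01681343 168.69108847]]
[ 0.4693694  -0.1765871   0.31967378] 10.35
```

View pics/side8c.png

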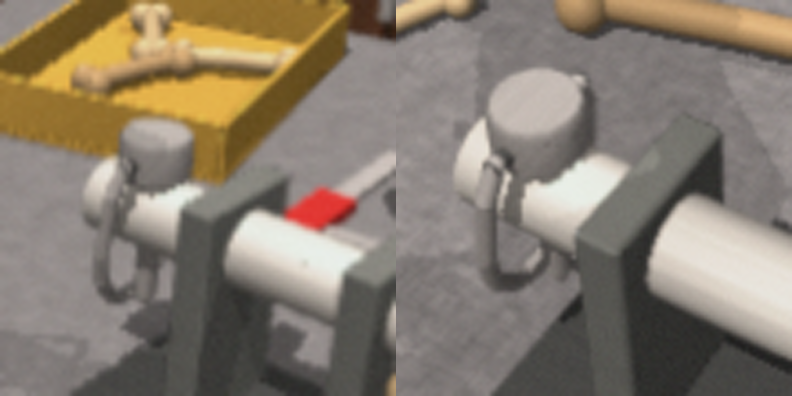

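The target stand now looks the same as the locked one. The ring's free end appears at about (300,177), against (299,176) predicted for closed, and the head top is at about 0.150 m. I'll hand it in.

```bash
python3 -c "
from h import *
print(workorder.hand_in())"
```

```text
the job is handed in; nothing more can be done
None
```

The raised pin was on the right-hand stand. I pressed it home with the closed fingertips, then pushed the ring forward from behind until it threw itself over the spindle end. I handed the job in at about 10.4 s of the 40 s allowed.

- **Pin:** it stopped hard, with about 19 N measured at the wrist and the TCP held at 0.174 m. Before hand-in the head top measured about 0.150 m, against 0.149 m when home.
- **Order:** a picture taken after pressing and before the push showed the ring still leaning back.
- **Ring:** the free end appeared at about (300,177) in the side picture. I predicted (299,176) for fully closed, and it looks the same as the locked stand.
- **Robot:** the gripper was clear of everything and the wrist force read close to zero.

None of these checks failed or disagreed. Hand-in reports no verdict, so success is judged only from these measurements.

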